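# Tip the perm rod down and shut its case

## Task

In the open rod case on the salon counter one perm rod has been left standing on end in its groove. With the lid still open, push that rod over where it stands so that it lies down along its own groove like the other two, then push the lid over until the case is fully shut. Only push with the fingers: do not lift or carry the rod or drag it along upright, leave the other two rods lying in their grooves, and leave the things around the case alone.

Things in the scene. Friction and masses are not known exactly. Their poses are not given: they have to be found in the camera images.
- case: Black plastic case, fixed, open on top, 126 (its x) by 250 (its y) by 45 mm high, walls and floor 5 mm. Origin at the centre of its underside; x to the hinge side (away from the robot, turned up to 0.35 rad), y along the grooves. Two ribs (4 mm wide, tops 19 mm above the counter) part the floor into three grooves along y, each 36 mm wide and 240 mm long, centred at case x = -40, 0, +40 mm.
- rod_center (a point): Centre of the standing perm rod: mauve cylinder, 30 mm diameter, 95 mm long, 40 to 85 g, loose, its length along the point's z. It stands on the case floor in one groove, within 60 mm of the groove's middle, centre 52.5 mm above the counter (20 mm when lying). It has room to fall towards the farther end of its groove. Pushed near its top it tips about its foot, and falls by itself beyond 18 degrees.
- rod_b_center (a point): Centre of one of the two like rods (30 mm by 95 mm) that already lie in the other two grooves; stays there.
- rod_c_center (a point): Centre of the other lying rod; stays there.
- lid (a joint): Lid angle in rad: 0 fully shut, 1.57 upright, starts at 1.9 to 2.2, leaning back away from the robot; end stop at 2.3. Stiff hinge: the lid stays where it is left and takes about 1 to 2 N at its free edge to move, either way.
- lid_hinge (a point): Middle of the hinge line, at the case's far (+x) rim, 67 mm from the case's middle and 46 mm above the counter; the hinge runs along the case's y.
- lid_edge (a point): Middle of the lid's free edge, on its outer face (the top face when shut). The lid is a flat grey panel 134 mm from hinge to free edge, 250 mm along the hinge, 5 mm thick; shut, its top face is 51 mm above the counter.
- bottle: Bystander: white bottle with black cap, 54 mm in diameter, 125 mm tall, standing about 220 mm to one side of the case's middle, loose. Origin at the centre of its underside.
- tub: Bystander: small white open tub 85 by 65 by 50 mm high, about 220 mm to the other side of the case's middle, loose. Origin at the centre of its underside.
There are look-alikes about, which are no part of the job. What is shaped like the part that bears rod_center but orange is not meant.

How it is judged:
By the outcome, as a careful person would: the job done as asked, in the order asked, and still so for the second after the job is handed in, with the robot touching nothing.
It also fails if it takes over 45 s, if anything falls off the work surface, if the arm or the gripper's body presses on something with over 40 N, if the wrist force passes 120 N, or if a joint passes its speed limit or range.

## Robot

A 6-joint arm with a two-finger parallel gripper is mounted at the origin on the work surface. World frame = base frame: x ahead of the robot, y to its left, z up, the work surface at z = 0. Lengths are in mm, angles in degrees, forces in N, time in s.
With the tool pointing down it reaches from about 350 to 850 mm from the base axis. Payload 8.1 kg.
Tool frame: the origin (TCP) lies where the fingers leave the gripper's body, on its centre line; the fingertips stand 73 mm ahead of it and the grasp point (between the pads) lies 54 mm ahead of it; z points along the fingers, y is the line along which they close (so a half turn about z gives the same grasp; the last joint's range is limited). The gripper opens to 85 mm and grips with 20 to 120 N. Pads are 22 mm wide; open, the fingers measure 114 mm over their backs; the gripper's body (76 mm by 85 mm) begins 54 mm behind the grasp point. The pads swing forward as they close: fully open they stand 13 mm farther back than shut.
Start: joints at [-68.377, 7.471, 85.268, -0, 87.261, -4.893], TCP at [267.893, -536.879, 303.892] pointing down, gripper open.
Joint ranges: [-169.43, 169.43], [-51.17, 129.36], [1.28, 143.12], [-76.62, 256.62], [0, 156.53], [-152.29, 152.29]. Speed limits (degrees/s): [136.94, 136.94, 159.86, 180, 180, 180].

## Interface

Orientations are given as [roll, pitch, yaw] about the fixed x, y, z axes, in that order (R = Rz(yaw) Ry(pitch) Rx(roll)).
In Python, from bench import sense, optics, r gives the robot as it stands.
- The arm moves only by the tool servo_tool, never from a script. Its argument "plan" is a list that holds one entry, the list of rows, each a list of 5 numbers: the shift along the world's x, y, z in m, then the turn about the world's z in degrees, then the finger opening in m, from 0 to 0.0854. A call has 1 to 10 rows; each row shifts and turns the commanded pose from where the row before left it; what a row does not reach is not made up. A row lasts 1/10 s, in which the tool goes at most 50 mm and 8.59 degrees, less where a joint would pass 70% of its speed; a pose out of reach is approached as far as the arm can. A call is refused whole if a number of a shift passes 0.05 or a number of a turn 8.59, either way. A call with a gripper value outside its range is refused whole. The fingers move at their own pace and stop on an object; "force" is the grip in N (left out, the last holds). Time passes only in rows, so rows that do not move let the fingers close. It gives the time, the measured TCP pose, the force, the opening and the grip force at its end, in the units of the state.
- sense(): the state, without advancing time (a new reading comes with each control period).
- optics.snapshot(name): name is "scene" or "side" or "wrist"; returns a dict with "frame" (420x560x3 uint8, blue, green, red), "fx", "fy", "cx", "cy" (pixels), "dist_coeffs" ([k1, k2, p1, p2, k3] as OpenCV has them; the pictures are not rectified), "cam_to_world" (4x4, takes a point from camera to world coordinates). Camera axes: x right, y down, z forward; pixel columns grow to the right and rows downward; lengths in mm; the calibration is good to about 2 mm. A picture is of the moment at which its call begins. There is no depth.
- r.hand_in(): hands the job in; it is judged then, once.
The state is a dict: "time": time; "joint_pos": joint angles; "qd": joint speeds; "joint_efforts": joint torques, N m; "tool_pos": TCP position; "tcp_rot": TCP orientation; "ft_force": force on the tool from outside, world axes, zero at the start; "wrist_torque": the same for the moment, N m; "finger_gap": finger opening in mm; "grip_force": force on a finger pad.
Only numpy, scipy, OpenCV 4.12 (cv2) and the standard library are available. Lean on these libraries where they do the work, as an engineer would, in place of code of your own. Each camera call takes 0.05 s, during which the arm holds its last target. There are 200 camera calls.

## Working session

There is one attempt and no reset: what is moved stays moved. The work goes in short steps, Python scripts to look and compute and a tool call to move; the robot and the scene stay as the last step left them, time stands still between calls to the robot, and variables do not carry over. Pictures are saved under pics/ and viewed, at most 10 in all, crops included, and the job is handed in when it is done.

Besides the shell and the picture viewer there is one more tool, called after "Request:" as name(argument=value, ...), one argument or row to a line, values as JSON. servo_tool: Moves the arm, as the interface text tells. Its arguments: {"type":"object","properties":{"plan":{"type":"array"},"force":{"type":"number"}},"required":["plan"]}

```bash
mkdir -p pics; python3 - <<'E'
from bench import sense, optics, r
import cv2,pickle,numpy as np
d={}
for n in("scene","side","wrist"):
    s=optics.snapshot(n); d[n]=s; cv2.imwrite(f"pics/{n}0.png",s["frame"])
    print(n,np.round(s["cam_to_world"],3).tolist(),s["fx"],s["cx"],s["cy"],s["dist_coeffs"])
pickle.dump(d,open("d0.pkl","wb"))
E
```

```text
scene [[0.743, 0.549, -0.384, 971.008], [0.67, -0.621, 0.408, -461.352], [-0.014, -0.56, -0.828, 1092.039], [0.0, 0.0, 0.0, 1.0]] 532.3069772175079 272.7034934491619 214.3086383840534 [-0.12084986  0.          0.          0.          0.        ]
side [[-0.995, -0.072, 0.068, 413.572], [-0.099, 0.673, -0.733, 745.203], [0.007, -0.736, -0.677, 725.328], [0.0, 0.0, 0.0, 1.0]] 493.62517873239324 282.2570621589496 200.1637894695567 [-0.08341549  0.          0.          0.          0.        ]
wrist [[0.447, -0.855, -0.262, 335.406], [-0.895, -0.427, -0.13, -503.217], [-0.0, 0.293, -0.956, 372.219], [0.0, 0.0, 0.0, 1.0]] 326.4456340032431 277.1022819256101 207.91539249713978 [-0.0426178  0.         0.         0.         0.       ]
```

View pics/scene0.png

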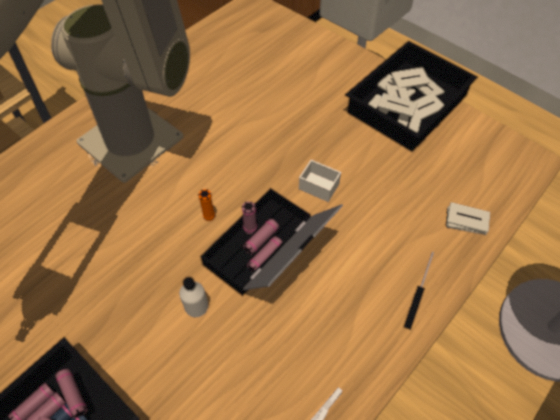

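View pics/side0.png

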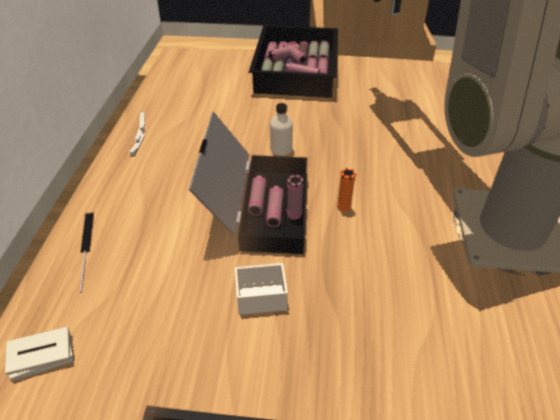

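In the scene view the candidates are the standing mauve rod at (249,215), an orange standing rod outside the case at (207,205), lying mauve rods at (262,235) and (265,252), and loose rods in the far tray at (50,395). In the side view the standing rod is at (295,197), the orange one at (346,190), and the lying rods at (258,195) and (275,206). The mauve one standing in the case's near groove fits; the orange one is excluded. I'll confirm this with an enlarged crop.

```bash
python3 - <<'E'
import cv2,pickle,numpy as np
d=pickle.load(open("d0.pkl","rb"))
def crop(n,x,y,w,h):
    c=cv2.resize(d[n]["frame"][y:y+h,x:x+w],None,fx=600/h*1.0,fy=600/h,interpolation=cv2.INTER_CUBIC)
    return np.clip(c.astype(float)*1.5,0,255).astype(np.uint8)
a=crop("scene",190,180,160,120); b=crop("side",185,110,160,145)
cv2.imwrite("pics/cs.png",a); cv2.imwrite("pics/cd.png",b); print(a.shape,b.shape)
E
```

```text
(600, 800, 3) (600, 662, 3)
```

View pics/cs.png

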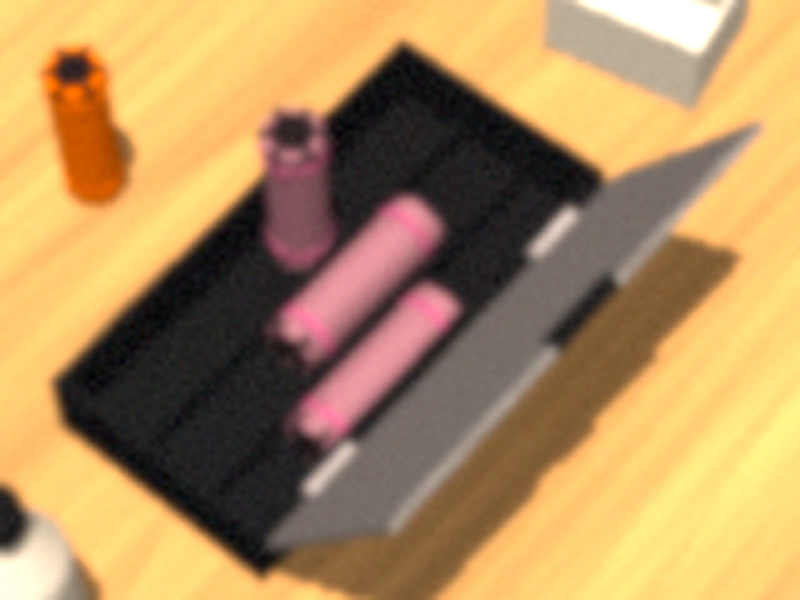

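View pics/cd.png

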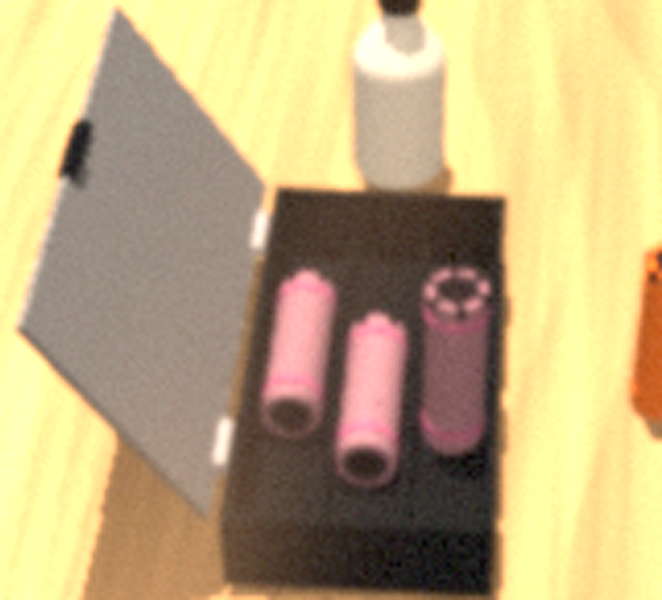

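The crops confirm it. The mauve rod stands in the near groove, with its top at scene crop (295,130) and side crop (457,292). Both pink rods lie flat, and the orange rod is outside the case. Next I'll measure positions.

```bash
cat > h.py <<'E'
import cv2,numpy as np
def ray(s,p):
    K=np.array([[s["fx"],0,s["cx"]],[0,s["fy"],s["cy"]],[0,0,1]]);
    q=cv2.undistortPoints(np.array([[p]],float),K,np.array(s["dist_coeffs"]))[0,0]
    T=np.array(s["cam_to_world"]); v=T[:3,:3]@np.array([q[0],q[1],1]); return T[:3,3],v/np.linalg.norm(v)
def onz(s,p,z):
    o,v=ray(s,p); return (o+v*(z-o[2])/v[2])
def tri(s1,p1,s2,p2):
    A=np.zeros((3,3));b=np.zeros(3);R=[ray(s1,p1),ray(s2,p2)]
    for o,v in R: M=np.eye(3)-np.outer(v,v);A+=M;b+=M@o
    x=np.linalg.solve(A,b); return x,[float(np.linalg.norm((np.eye(3)-np.outer(v,v))@(x-o))) for o,v in R]
E
python3 - <<'E'
import pickle,numpy as np; from h import *
np.set_printoptions(precision=1,suppress=True)
d=pickle.load(open("d0.pkl","rb")); S,D=d["scene"],d["side"]
cs=lambda x,y:(190+(x+.5)/5-.5,180+(y+.5)/5-.5); k=600/145
cd=lambda x,y:(185+(x+.5)/k-.5,110+(y+.5)/k-.5)
print("rodtop",tri(S,cs(295,130),D,cd(457,292)),onz(S,cs(295,130),100),onz(D,cd(457,292),100))
for n,p in dict(nearleft=(57,385),neartop=(403,43),far=(603,175)).items(): print("S rim",n,onz(S,cs(*p),45))
for n,p in dict(a=(278,190),b=(505,200),c=(497,532),e=(226,525)).items(): print("D rim",n,onz(D,cd(*p),45))
print("lidA",tri(S,cs(392,528),D,cd(118,8))); print("lidB",tri(S,cs(758,125),D,cd(20,328)))
for n,a,b in(("b",(350,280),(372,400)),("c",(375,365),(300,355))): print(n,onz(S,cs(*a),25),onz(D,cd(*b),25))
for p in((95,195),): print("orange",onz(S,cs(*p),0),onz(D,(345,212),0))
print("bottle",tri(S,(190,283),D,(281,108)), "tub", onz(D,(262,290),50),onz(S,(320,177),50))
E
```

```text
rodtop (array([455.7,   8.4, 100.8]), [1.230494017268544, 1.2304940172685905]) [454.    8.6 100. ] [456.8   8.4 100. ]
S rim nearleft [ 441.4 -139.2   45. ]
S rim neartop [429.2 107.7  45. ]
S rim far [552.8 112.6  45. ]
D rim a [ 564.6 -131.8   45. ]
D rim b [ 440.8 -136.3   45. ]
D rim c [429.1 109.5  45. ]
D rim e [552.2 118.3  45. ]
lidA (array([ 643. , -130.6,  157. ]), [0.5722309921460852, 0.5722309921460771])
lidB (array([632.7, 116.5, 156.2]), [2.2154722498210404, 2.215472249821049])
b [493.8  -1.3  25. ] [497.6   7.7  25. ]
c [533.9 -27.5  25. ] [537.9 -21.8  25. ]
orange [354.6 -38.1   0. ] [350.1 -17.    0. ]
bottle (array([ 507.3, -220. ,  119.2]), [0.4022002547699131, 0.40220025476999277]) tub [493.  241.2  50. ] [501.  212.5  50. ]
```

```bash
python3 - <<'E'
from bench import sense
s=sense(); print(s)
E
```

```text
{'time': 0.15, 'joint_pos': array([-6.83759211e+01,  7.50534363e+00,  8.53159419e+01, -1.30426112e-03,
        8.72628818e+01, -4.89435028e+00]), 'qd': array([ 0.03351802, -0.1905849 , -0.19873118, -0.00672435,  0.06500375,
        0.06086952]), 'joint_efforts': array([-2.00538302e-04, -5.70062828e+01, -5.01160455e+01, -3.39393873e-04,
        9.68490494e-03,  2.92360551e-05]), 'tool_pos': array([ 267.77071081, -536.56422323,  303.07397835]), 'tcp_rot': array([-1.79916028e+02, -5.88311349e-03,  2.65184881e+01]), 'ft_force': array([ 1.05881231, -0.01192619, -0.11795169]), 'wrist_torque': array([0.01911229, 0.00675595, 0.00619361]), 'grip_force': 0.0, 'finger_gap': 85.44684162048456}
```

Request:
servo_tool(
  plan=[
    [[0.012,0.04,0,-2.4,0],[0.012,0.04,0,-2.4,0],[0.012,0.04,0,-2.4,0],[0.012,0.04,0,-2.4,0],[0.012,0.04,0,-2.4,0],[0.012,0.04,0,-2.4,0],[0.012,0.04,0,-2.4,0],[0.012,0.04,0,-2.4,0],[0.012,0.04,0,-2.4,0],[0.012,0.04,0,-2.4,0]],
  ],
)

```text
time: 1.15
tool_pos: [387.9, -135.2, 303.8]
tcp_rot: [180.0, -0.0, 2.4]
ft_force: [1.1, 0.5, 0.1]
finger_gap: -0.0
grip_force: 0.0
```

Request:
servo_tool(
  plan=[
    [[0.013,0.04,0,0,0],[0.013,0.04,0,0,0],[0.013,0.04,0,0,0],[0.013,0.04,0,0,0],[0.013,0.04,0,0,0],[0,0,0,0,0],[0,0,0,0,0],[0,0,0,0,0]],
  ],
)

```text
time: 1.95
tool_pos: [452.6, 62.5, 303.6]
tcp_rot: [180.0, 0.0, 2.5]
ft_force: [-0.5, 0.0, 0.2]
finger_gap: 0.1
grip_force: 0.0
```

Request:
servo_tool(
  plan=[
    [[0,0,-0.035,0,0],[0,0,-0.035,0,0],[0,0,-0.035,0,0],[0,0,-0.036,0,0],[0,0,0,0,0],[0,0,0,0,0]],
  ],
)

```text
time: 2.55
tool_pos: [452.6, 62.1, 163.2]
tcp_rot: [180.0, 0.1, 2.4]
ft_force: [0.7, 0.2, -0.1]
finger_gap: 0.2
grip_force: 0.0
```

```bash
python3 - <<'E'
from bench import sense, optics
import cv2,numpy as np
f=optics.snapshot("side")["frame"][90:265,180:370]; g=optics.snapshot("scene")["frame"][150:310,190:350]
a=cv2.resize(f,(430,396)); b=cv2.resize(g,(370,370)); c=np.zeros((400,800,3),np.uint8); c[:396,:430]=a; c[:370,430:]=b
cv2.imwrite("pics/pre.png",np.clip(c*1.4,0,255).astype(np.uint8)); print(sense()["tool_pos"])
E
```

```text
[454.29816252  62.56096139 165.35919256]
```

View pics/pre.png

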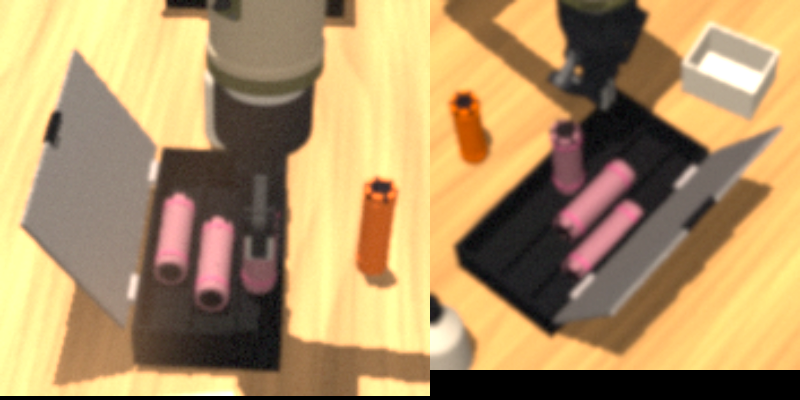

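The fingers are just behind the standing rod, on the tub side and in line with its groove. Now I'll push it toward the farther end (-y).

Request:
servo_tool(
  plan=[
    [[0,-0.01,-0.004,0,0],[0.001,-0.01,0,0,0],[0,-0.006,0,0,0],[0.001,-0.006,0,0,0],[0,-0.006,0,0,0],[0,-0.006,0,0,0],[0.001,-0.006,0,0,0],[0,-0.006,0,0,0]],
  ],
)

```text
time: 3.45
tool_pos: [455.9, 6.7, 158.9]
tcp_rot: [-180.0, 0.0, 2.5]
ft_force: [-0.3, -0.7, -0.6]
finger_gap: -0.1
grip_force: 0.0
```

```bash
cat > look.py <<'E'
import sys,cv2,numpy as np
from bench import sense, optics
f=optics.snapshot("side")["frame"][90:265,180:370]; g=optics.snapshot("scene")["frame"][150:310,190:350]
a=cv2.resize(f,(430,396)); b=cv2.resize(g,(370,370)); c=np.zeros((400,800,3),np.uint8); c[:396,:430]=a; c[:370,430:]=b
cv2.imwrite(sys.argv[1],np.clip(c*1.4,0,255).astype(np.uint8)); s=sense(); print(s["tool_pos"],s["ft_force"])
E
python3 look.py pics/push1.png
```

```text
[455.91180691   6.43538364 158.86451874] [-0.38498379  0.28624421 -0.5836105 ]
```

View pics/push1.png

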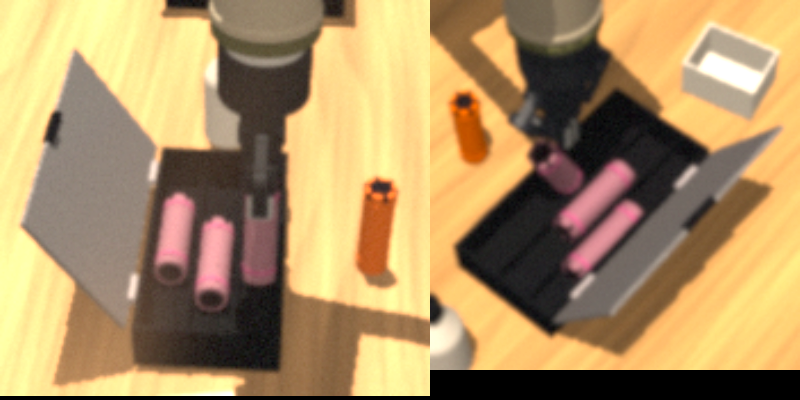

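The rod is tilting along its groove with its foot in place. I'll push a little further, let it fall, then rise.

Request:
servo_tool(
  plan=[
    [[0,-0.006,0,0,0],[0.001,-0.006,0,0,0],[0,-0.006,0,0,0],[0,-0.004,0,0,0],[0,0,0,0,0],[0,0,0,0,0],[0,0.005,0.03,0,0],[0,0,0.04,0,0],[0,0,0.04,0,0],[0,0,0.03,0,0]],
  ],
)

```text
time: 4.55
tool_pos: [457.2, -9.6, 301.7]
tcp_rot: [180.0, -0.1, 2.5]
ft_force: [0.4, 0.0, -0.7]
finger_gap: -0.2
grip_force: 0.0
```

```bash
python3 look.py pics/push2.png
```

```text
[458.96794817  -9.88481163 304.45669738] [ 0.19013408  0.49511753 -0.14632263]
```

View pics/push2.png

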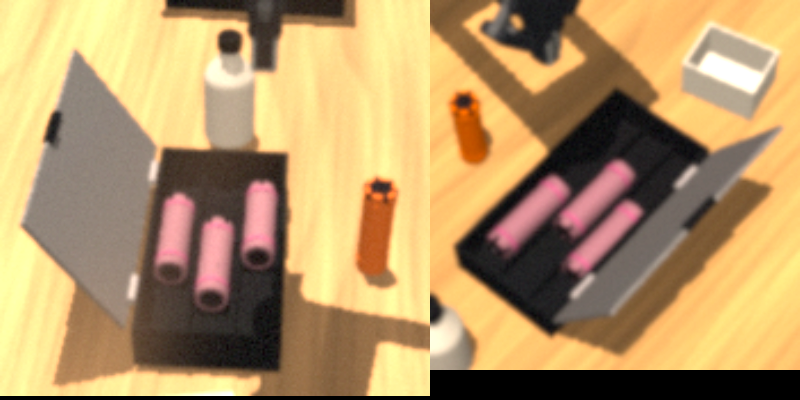

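The rod now lies in its groove and the other rods haven't moved. Next I'll go over and behind the lid.

Request:
servo_tool(
  plan=[
    [[0.046,0.001,0,0,0],[0.046,0,0,0,0],[0.046,0.001,0,0,0],[0.046,0,0,0,0],[0.046,0.001,0,0,0],[0,0,-0.035,0,0],[0,0,-0.035,0,0],[0,0,-0.035,0,0],[0,0,0,0,0],[0,0,0,0,0]],
  ],
)

```text
time: 5.65
tool_pos: [686.1, -6.6, 192.9]
tcp_rot: [-180.0, 0.2, 2.5]
ft_force: [0.5, -0.3, 0.4]
finger_gap: 0.2
grip_force: 0.0
```

Request:
servo_tool(
  plan=[
    [[-0.015,0,0.003,0,0],[-0.015,0,0.003,0,0],[-0.012,0,0.002,0,0],[-0.012,0,0.002,0,0],[-0.012,0,0,0,0],[-0.012,-0.001,0,0,0],[-0.012,0,0,0,0],[-0.012,0,0,0,0],[-0.006,0,0,0,0],[0,0,0,0,0]],
  ],
)

```text
time: 6.65
tool_pos: [583.1, -8.6, 213.1]
tcp_rot: [179.8, -0.9, 2.5]
ft_force: [1.0, -1.9, 19.1]
finger_gap: 0.0
grip_force: 0.0
```

```bash
python3 look.py pics/lid1.png
```

```text
[583.33106625  -8.5774812  213.03411479] [ 0.40891892 -2.602876   19.62286812]
```

View pics/lid1.png

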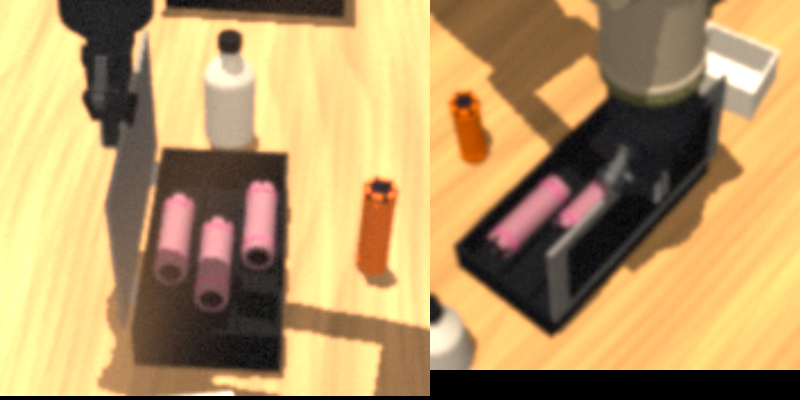

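The lid is nearly upright, but its edge is bearing up on the gripper (20 N). I'll raise the tool before going on.

Request:
servo_tool(
  plan=[
    [[0,0,0.01,0,0],[0,0,0.01,0,0],[0,0,0.008,0,0],[0,0,0,0,0]],
  ],
)

```text
time: 7.15
tool_pos: [579.8, -7.9, 234.3]
tcp_rot: [180.0, -0.2, 2.5]
ft_force: [-0.2, 0.2, 0.9]
finger_gap: -0.1
grip_force: 0.0
```

Request:
servo_tool(
  plan=[
    [[-0.014,-0.001,-0.003,0,0],[-0.014,0,-0.003,0,0],[-0.014,-0.001,-0.005,0,0],[-0.014,0,-0.005,0,0],[-0.012,-0.001,-0.008,0,0],[-0.012,0,-0.009,0,0],[0,0,0,0,0]],
  ],
)

```text
time: 7.85
tool_pos: [496.9, -10.7, 197.1]
tcp_rot: [-180.0, 0.2, 2.5]
ft_force: [0.1, 0.2, -0.5]
finger_gap: -0.3
grip_force: 0.0
```

Request:
servo_tool(
  plan=[
    [[-0.01,-0.001,-0.011,0,0],[-0.009,0,-0.011,0,0],[-0.006,0,-0.013,0,0],[-0.006,0,-0.013,0,0],[-0.003,0,-0.013,0,0],[-0.002,0,-0.01,0,0],[0,0,0,0,0]],
  ],
)

```text
time: 8.55
tool_pos: [461.5, -11.7, 125.8]
tcp_rot: [-180.0, 0.2, 2.5]
ft_force: [0.7, -0.1, -0.8]
finger_gap: -0.4
grip_force: 0.0
```

Request:
servo_tool(
  plan=[
    [[0,0,-0.002,0,0],[0,0,-0.001,0,0],[0,0,-0.001,0,0],[0,0,0,0,0]],
  ],
)

```text
time: 8.95
tool_pos: [463.2, -11.9, 124.2]
tcp_rot: [180.0, -0.0, 2.5]
ft_force: [0.3, 0.2, 0.2]
finger_gap: -0.0
grip_force: 0.0
```

```bash
python3 look.py pics/lid2.png
```

```text
[463.1482477  -11.89942959 124.16952916] [-0.18368123 -0.1547239   0.7118273 ]
```

View pics/lid2.png

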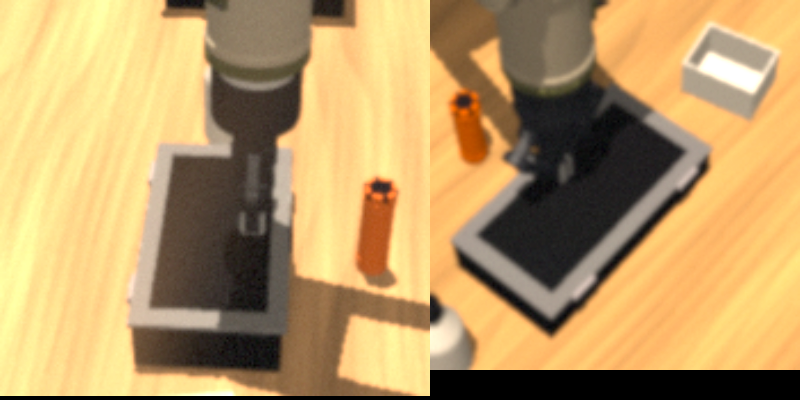

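The lid is down, or nearly so. I'll press until I feel the stop.

Request:
servo_tool(
  plan=[
    [[0,0,-0.001,0,0],[0,0,-0.001,0,0],[0,0,-0.001,0,0],[0,0,0,0,0]],
  ],
)

```text
time: 9.45
tool_pos: [463.3, -11.9, 123.3]
tcp_rot: [180.0, -0.0, 2.5]
ft_force: [-12.1, 0.9, 26.5]
finger_gap: -0.0
grip_force: 12.9
```

That's a firm stop: 26 N at TCP z of 123.3 mm, so the fingertip is at about 50–51 mm, matching the height of the shut lid. Now I'll retract.

Request:
servo_tool(
  plan=[
    [[0,0,0.01,0,0],[0,0,0.03,0,0],[0,0,0.04,0,0],[-0.02,-0.02,0.05,0,0],[-0.02,-0.04,0.05,0,0],[-0.02,-0.04,0.02,0,0],[0,-0.045,0,0,0],[0,-0.045,0,0,0],[0,-0.045,0,0,0],[0,0,0,0,0]],
  ],
)

```text
time: 10.45
tool_pos: [409.7, -238.5, 301.7]
tcp_rot: [179.9, 0.0, 2.2]
ft_force: [0.4, 1.3, -0.2]
finger_gap: -0.2
grip_force: 0.0
```

```bash
python3 look.py pics/end.png
```

```text
[ 410.20550345 -234.845339    301.45261236] [-0.39388634  0.38152312  0.75318731]
```

View pics/end.png

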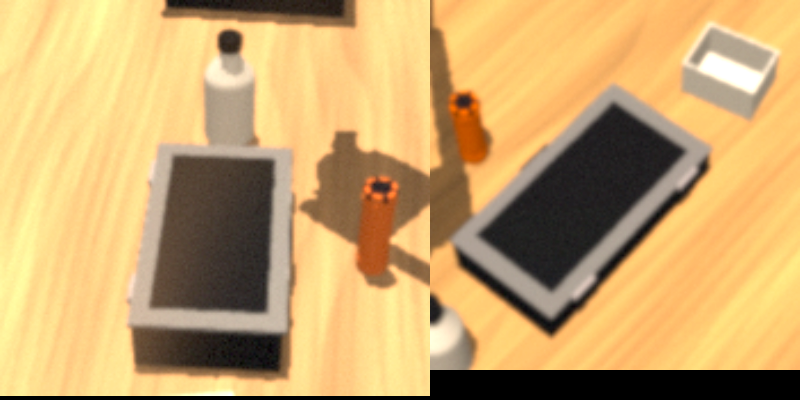

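The case is shut flush, and the bottle, tub and orange rod are where they were.

```bash
python3 -c "
from bench import r
print(r.hand_in())"
```

```text
the job is handed in; nothing more can be done
None
```

I pushed the standing mauve rod over so it lies in its own groove, pushed the lid fully shut, and handed the job in at about 10.5 s; on the way, the lid's edge pressed up on the gripper with about 20 N (limit 40 N).

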